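Marking press through its guard window

ROBOT

A 6-joint arm with a two-finger parallel gripper is mounted at the origin on a cart in front of the work surface, level with it; the furniture and walls round the work are solid. World frame = base frame: x ahead of the robot, y to its left, z up, the work surface at z = 0. Lengths are in m, angles in degrees, forces in N, time in s.
With the tool pointing down it reaches from about 0.275 to 0.725 m from the base axis. Payload 5.6 kg.
Tool frame: the origin (TCP) lies at the very end of the fingers, on their centre line; the grasp point (between the pads) lies behind it (r.grip_depth is the y of the grasp point in the tool frame, in m); y points along the fingers, x is the direction in which the jaws open and shut, and the axes are right-handed (so a half turn about y gives the same grasp; the last joint's range is limited). The gripper opens to 85 mm and grips with 20 to 120 N. Pads are 22 mm wide; open, the fingers measure 114 mm over their backs; the gripper's body (76 mm by 85 mm) begins 54 mm behind the grasp point. The pads swing forward as they close: fully open they stand 13 mm farther back than shut.
Start: joints at [90.504, 14.616, 6.199, 0, -81.583, -16.306], TCP at [0.15, 0.529, 0.231] pointing down, gripper open.
Joint ranges: [-168.99, 168.99], [-69.2, 112.95], [-62.41, 85.93], [-164.36, 98.24], [-168.68, -3.75], [-174.98, 174.98]. Speed limits (degrees/s): [147.25, 147.25, 180, 180, 180, 180].

INTERFACE

Orientations are given as a 3x3 rotation matrix whose columns are the frame's x, y, z axes.
In Python, from cell import r gives the robot as it stands.
- The arm moves only by the tool jog_arm, never from a script. Its argument "plan" is a list of rows, each an object of numbers: "dx", "dy", "dz": the shift along the tool's x, y, z normalised to -1 to 1, where 1 is 5 cm; "spin": the turn about the tool's y normalised to -1 to 1, where 1 is 6 degrees. In form: [{"dx": .., "dy": .., "dz": .., "spin": ..}, ...]. A call has 1 to 8 rows; each row shifts and turns the commanded pose from where the row before left it, along the tool's axes as they then stand; what a row does not reach is not made up. A row lasts 1/10 s, in which the tool goes at most 50 mm and 8.59 degrees, less where a joint would pass 70% of its speed; a pose out of reach is approached as far as the arm can. A call with a number of a shift or a turn outside -1 to 1 is refused whole. A call with a gripper value outside its range is refused whole. "gripper" is the opening, from 0 (shut) to 1 (fully open), set as the call begins (left out, the last holds). The fingers move at their own pace and stop on an object; "force" is the grip in N (left out, the last holds). Time passes only in rows, so rows that do not move let the fingers close. It gives the time, the measured TCP pose, the force and the opening at its end, in the units of the state.
- r.observe(): the state, without advancing time (a new reading comes with each control period).
- r.camera(name): name is "scene" or "top"; returns (picture, depth): 384x512x3 uint8, blue, green, red; 384x512 float32, m along the optical axis (not along the pixel's ray), 0 where there is no reading.
- r.camera_info(name): a dict with "fov_y" (degrees; the focal length in pixels is half the picture's height over the tangent of half this angle, whatever the lens; pixels are square), "cx", "cy" (the principal point, pixels), "rvec" (rotation vector, rad) and "tvec" (3), from world to camera coordinates, as OpenCV has them. Camera axes: x right, y down, z forward; pixel columns grow to the right and rows downward; lengths in m; the calibration is good to about 2 mm. A picture is of the moment at which its call begins. camera_info takes no time and is no camera call.
- r.close_job(): hands the job in, once; it reports no verdict.
Trained networks look in the newest picture that a camera, given by its name, has taken for a name from the list of things; names that differ only in an ending like _2 or _b are one class to them, and where a whole thing is asked for, a point or a joint stands for the part that bears it (a point fixed in the world has none). Each returns a list of dicts, best first, with "confidence" (0 to 1); they miss things now and then, are a little off and sometimes report something else, mostly with a low value. They report only what shows in the picture. A call takes as long as a camera call.
- r.recognise(camera, query): "extent" ([left, top, width, height] in pixels, round what is visible of it).
- r.masks_of(camera, query): "region" (384x512 bool, what is visible of it) and "extent" ([left, top, width, height] in pixels, round what is visible of it).
- r.landmark_of(camera, query): "at" ([row, column] in pixels: a listed point, or the origin of a listed thing).
The state is a dict: "t": time; "qpos": joint angles; "qd": joint speeds; "effort": joint torques, N m; "tool_pos": TCP position; "eef_rot": TCP orientation; "contact_force": force on the tool from outside, world axes, zero at the start; "ft_torque": the same for the moment, N m; "finger_gap": finger opening in m.
Only numpy, scipy, OpenCV 4.12 (cv2) and the standard library are available. Lean on these libraries where they do the work, as an engineer would, in place of code of your own. Each camera call takes 0.05 s, during which the arm holds its last target.

TASK

Run the little guarded marking press: push the shuttle with the steel sample fully home by its upright push plate, then reach down through the window in the guard and press the lever's round pad all the way down, and finish while still holding it down. Push and press with the fingers only: grasp nothing, never touch the guard, leave the lever alone until the shuttle is home, and leave the loose parts standing round the press where they are.

Things in the scene. Friction and masses are not known exactly. Their poses are not given: they have to be found in the camera images.
- press: base plate of the marking press, dark steel, 140 (x) x 120 (y) x 12 mm, fixed to the bench, its place and yaw differ every time. Origin: centre of its underside, on the bench. Its x axis points to the back of the press (away from the robot, more or less), y to the left, z up. All offsets below are in this frame.
- guard: grey sheet-metal guard on the press, 132 (x) x 100 (y) mm, upright walls 3 mm thick, flat top 103 mm above the bench; same origin and axes as the press. The wall on the right (-y) has a tunnel for the shuttle. It must not be touched.
- window (a point): centre of the rectangular window in the flat top of the guard, at the top's upper side, 103 mm above the bench, 13 mm in front (-x) of the press origin. The opening is 86 mm along x by 76 mm along y, and nothing but the lever lies within 55 mm below it.
- lever (a joint): angle of the lever inside the guard, rad: 0 = up at rest, 0.28 = all the way down on its stop. It turns about a pivot along y, 58 mm behind the pad (45 mm behind the press origin, 72 mm above the bench). A spring pushes it back up when let go: about 2 N at the pad at rest, 6 N when down.
- lever_pad: round black pad on the front end of the lever, 30 mm across, 8 mm thick, right under the middle of the window. Origin: centre of its upper face, 84 mm above the bench (19 mm below the guard's top) at rest; it goes down 16 mm to the stop, its front edge tipping down, z being its upper face's normal.
- shuttle (a joint): position of the shuttle, m: 0 = all the way out to the right, 0.050 = fully home against its stop, with the sample under the lever's foot. It slides along the press's y axis (pushed to +y). It starts 30 to 50 mm from home, slides with about 3 N of friction and stays where it is left.
- push_plate: upright aluminium plate at the outer (right, -y) end of the shuttle, 90 mm wide (along x), 6 mm thick, its lower edge 3 mm and its top edge 65 mm above the bench. Origin: middle of its outer face, at bench height; same axes as the press; push this outer face towards +y. The outer face is 125 mm from the press origin when home, 77 mm clear of the guard's wall.
- plate_back: backing sheet and ribs on the inner side (guard side) of the push plate; touched only if the plate is pinched. Origin 8 mm inward (+y) of the push plate's origin.
- bystander_sample: loose turned steel cylinder, 25 mm across, 40 mm tall, standing before the press at its right; origin at the centre of its underside
- bushing: loose bronze bushing, 36 mm across, 30 mm tall, standing behind the press at its right; origin at the centre of its underside
- bolt: loose steel bolt standing on its head behind the press, 24 x 27 mm, 70 mm tall; origin at the centre of its underside

How it is judged:
By the outcome, as a careful person would: the job done as asked, in the order asked, and still so for the second after the job is handed in, while the arm keeps its last pose, push and grip.
It also fails if it takes over 38 s, if anything falls off the work surface, if the arm or the gripper's body presses on something with over 40 N, if the wrist force passes 120 N, or if a joint passes its speed limit or range.

## Working session

There is one attempt and no reset: what is moved stays moved. The work goes in short steps, Python scripts to look and compute and a tool call to move; the robot and the scene stay as the last step left them, time stands still between calls to the robot, and variables do not carry over. Pictures are saved under pics/ and viewed, and the job is handed in when it is done.

Besides the shell and the picture viewer there is one more tool, called after "Call:" by a JSON object that holds its "api" and its "payload", one argument or row to a line. jog_arm: Moves the arm, as the interface text tells. Scaled input: -1 to 1 covers 5 cm each way for a shift and 6 degrees each way for a turn. Its arguments: {"type":"object","properties":{"plan":{"type":"array","items":{"type":"object","properties":{"dx":{"type":"number","minimum":-1,"maximum":1},"dy":{"type":"number","minimum":-1,"maximum":1},"dz":{"type":"number","minimum":-1,"maximum":1},"spin":{"type":"number","minimum":-1,"maximum":1}}}},"gripper":{"type":"number"},"force":{"type":"number"}},"required":["plan"]}

```bash
ls; mkdir -p pics; python3 - <<'E'
from cell import r
import cv2,numpy as np
s=r.observe(); print(s, r.grip_depth)
for c in ("scene","top"):
    p,d=r.camera(c); cv2.imwrite(f"pics/{c}0.png",p); np.save(f"pics/{c}0.npy",d); print(c,r.camera_info(c))
E
```

```text
pics
{'t': 0.0, 'qpos': array([ 9.05056784e+01,  1.46527715e+01,  6.12881979e+00, -2.82359220e-02,
       -8.15849631e+01, -1.63073375e+01]), 'qd': array([ 0.00541409, -0.01647518, -0.14579784, -0.03075861, -0.02206991,
       -0.05756346]), 'effort': array([ 6.14066576e-04, -3.86626589e+01,  2.37936616e+01,  5.36537871e+00,
       -6.20721359e-03,  9.97781058e-06]), 'tool_pos': array([0.1495629, 0.5287303, 0.2303828]), 'eef_rot': array([[-2.72377486e-01, -4.70708494e-04,  9.62190357e-01],
       [-9.62188473e-01, -1.90513314e-03, -2.72377885e-01],
       [ 1.96131132e-03, -9.99998074e-01,  6.60050878e-05]]), 'contact_force': array([-0.33946806, -0.27012251,  0.55870528]), 'ft_torque': array([-0.00410839, -0.01961814,  0.01740601]), 'finger_gap': 0.08538200443341498} -0.0187
scene {'fov_y': 55.4212130989553, 'cx': 257.0028873816489, 'cy': 190.57716088317392, 'rvec': array([ 2.02428652, -1.01988752,  0.53258662]), 'tvec': array([-0.50602959,  0.21301393,  0.67618171])}
top {'fov_y': 42.71632149441394, 'cx': 252.54453382617692, 'cy': 193.24111469063482, 'rvec': array([ 2.1436703 , -2.1393727 ,  0.19077504]), 'tvec': array([-0.23259196,  0.5307695 ,  0.86193691])}
```

View pics/scene0.png

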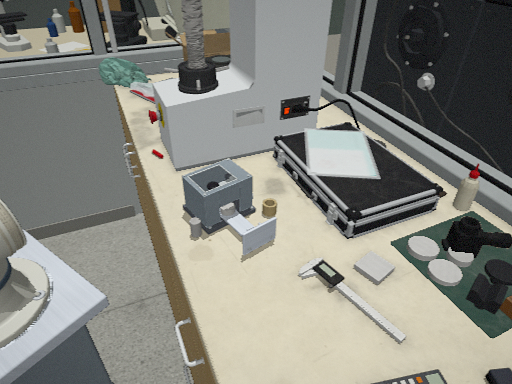

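View pics/top0.png

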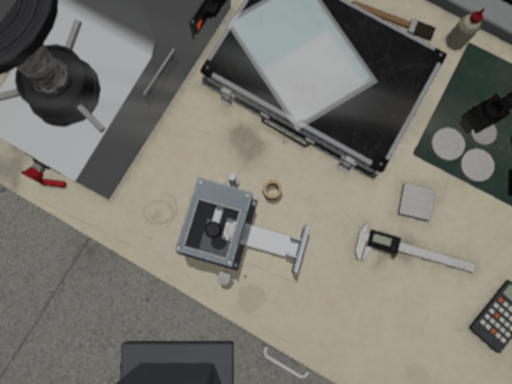

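```bash
cat > h.py <<'E'
import numpy as np,cv2
from cell import r
def K(c):
    i=r.camera_info(c); f=192/np.tan(np.radians(i['fov_y']/2)); R=cv2.Rodrigues(i['rvec'])[0]; return f,i['cx'],i['cy'],R,np.array(i['tvec'])
def cloud(c,d):
    f,cx,cy,R,t=K(c); v,u=np.mgrid[:384,:512]
    P=np.stack([(u-cx)*d/f,(v-cy)*d/f,d],-1); return (P-t)@R
def ray(c,row,col,z):
    f,cx,cy,R,t=K(c); D=R.T@np.array([(col-cx)/f,(row-cy)/f,1]); o=-R.T@t; return o+D*(z-o[2])/D[2]
def proj(c,P):
    f,cx,cy,R,t=K(c); p=R@np.asarray(P)+t; return p[1]*f/p[2]+cy,p[0]*f/p[2]+cx
E
python3 - <<'E'
from h import *
for c in ("scene","top"):
    for q,z in [("window",.103),("lever_pad",.084),("push_plate",0),("press",0),("guard",0),("bystander_sample",0),("bushing",0),("bolt",0)]:
        for o in r.landmark_of(c,q)[:2]:
            print(c,q,round(o['confidence'],2),np.round(o['at'],1),ray(c,*o['at'],z).round(4))
E
```

```text
scene window 0.56 [176.2 212.7] [ 0.465  -0.1588  0.103 ]
scene lever_pad 0.42 [184.6 212.7] [ 0.4592 -0.1625  0.084 ]
scene push_plate 0.81 [251.1 261.1] [ 0.4215 -0.3303  0.    ]
scene push_plate 0.53 [214.3 269.6] [ 0.5348 -0.2752  0.    ]
scene press 0.63 [209.9 216.8] [ 0.4692 -0.161   0.    ]
scene guard 0.83 [210.7 220.5] [ 0.4724 -0.1703  0.    ]
scene bystander_sample 0.64 [233.3 197.8] [ 0.3795 -0.1815  0.    ]
scene bushing 0.62 [212.5 270.3] [ 0.5415 -0.2727  0.    ]
top lever_pad 0.51 [247.8 295.8] [ 0.4289 -0.3063  0.084 ]
top lever_pad 0.47 [229.7 212.4] [ 0.4601 -0.161   0.084 ]
top push_plate 0.63 [248.8 301.6] [ 0.4316 -0.3258  0.    ]
top press 0.58 [223.5 220.1] [ 0.4797 -0.1699  0.    ]
top bystander_sample 0.42 [278.4 226. ] [ 0.3758 -0.1822  0.    ]
top bushing 0.71 [190.3 270.7] [ 0.5447 -0.2674  0.    ]
top bolt 0.43 [182.2 232.4] [ 0.5604 -0.1929  0.    ]
top bolt 0.29 [252.1 304.4] [ 0.4253 -0.3311  0.    ]
```

```bash
python3 - <<'E'
from h import *
for c in ("top","scene"):
    d=np.load(f"pics/{c}0.npy"); P=cloud(c,d); ok=d>0
    near=ok&(np.hypot(P[...,0]-.47,P[...,1]+.165)<.13)
    bench=ok&(abs(P[...,2])<.012)&(np.hypot(P[...,0]-.47,P[...,1]+.22)<.2); print(c,'bench z',np.median(P[bench][:,2]))
    m=near&(P[...,2]>.097)&(P[...,2]<.109)
    q=P[m][:,:2].astype(np.float32); print(len(q),P[m][:,2].mean(),cv2.minAreaRect(q))
    # plate top
    m=ok&(np.hypot(P[...,0]-.43,P[...,1]+.32)<.09)&(P[...,2]>.05)&(P[...,2]<.075)
    q=P[m][:,:2].astype(np.float32); print(len(q),cv2.minAreaRect(q), q.mean(0),P[m][:,2].max())
    m=ok&(np.hypot(P[...,0]-.43,P[...,1]+.32)<.09)&(P[...,2]>.025)&(P[...,2]<.075)
    q=P[m][:,:2].astype(np.float32); print(len(q),cv2.minAreaRect(q))
    # pad
    m=near&(np.hypot(P[...,0]-.46,P[...,1]+.161)<.025)&(P[...,2]>.07)&(P[...,2]<.095)
    print('pad',P[m].mean(0),np.ptp(P[m],0),m.sum())
# obstacles: highest map
d=np.load("pics/top0.npy");P=cloud("top",d);ok=(d>0)&(P[...,2]>.15)
print("high bounds",P[ok].min(0),P[ok].max(0))
d=np.load("pics/scene0.npy");P=cloud("scene",d)
ok=(d>0)&(P[...,2]>.12)&(P[...,0]>.2)&(P[...,0]<.75)
for y0 in np.arange(-.5,.7,.1):
    m=ok&(abs(P[...,1]-y0-.05)<.05)
    if m.sum()>5: print(round(y0,2),m.sum(),P[m].min(0).round(3),P[m].max(0).round(3))
p,_=r.camera("top"); cv2.imwrite("pics/crop.png",cv2.resize(p[160:300,160:340],None,fx=4,fy=4,interpolation=2))
E
```

```text
top bench z 0.0006117744639170612
2412 0.1036153026918064 ((0.47337642312049866, -0.16471444070339203), (0.1001666933298111, 0.13190649449825287), 74.05403137207031)
260 ((0.43208569288253784, -0.3106299340724945), (0.02451118640601635, 0.08861911296844482), 74.07125854492188) [ 0.42934978 -0.31745666] 0.0694955871163878
375 ((0.4326455593109131, -0.3069797158241272), (0.03184371441602707, 0.08956123888492584), 74.03441619873047)
pad [ 0.46366567 -0.1624336   0.08315918] [0.03762494 0.02795251 0.0168577 ] 263
scene bench z -8.022763784111424e-05
885 0.10240046563217022 ((0.4733541011810303, -0.16579261422157288), (0.10304107517004013, 0.1325252801179886), 73.62806701660156)
257 ((0.4288352429866791, -0.3189130425453186), (0.009677981957793236, 0.08855045586824417), 73.7135238647461) [ 0.42662632 -0.3204914 ] 0.06688977056942173
542 ((0.4324619770050049, -0.3104003667831421), (0.028480280190706253, 0.09165690839290619), 74.22918701171875)
pad [ 0.46045751 -0.16292545  0.08276213] [0.03823144 0.02536124 0.01124584] 80
high bounds [ 0.52329356 -0.15742013  0.15000236] [0.85499247 0.16698378 0.55184378]
-0.1 3272 [ 0.59  -0.093  0.12 ] [ 0.75  -0.     0.427]
-0.0 3916 [0.523 0.    0.12 ] [0.75  0.1   0.424]
0.1 673 [0.53 0.1  0.12] [0.678 0.199 0.265]
0.2 11 [0.745 0.231 0.373] [0.75  0.238 0.392]
```

View pics/crop.png

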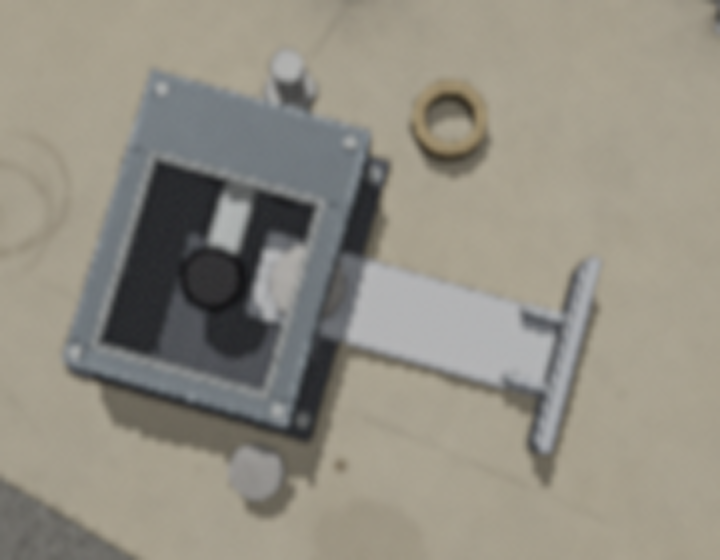

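Call:
{"api": "jog_arm", "payload": {
  "plan": [
    {"dx": 0.55, "dz": 0.5},
    {"dx": 0.55, "dz": 0.5},
    {"dx": 0.55, "dz": 0.5},
    {"dx": 0.55, "dz": 0.5},
    {"dx": 0.55, "dz": 0.5},
    {"dx": 0.55, "dz": 0.5}
  ],
  "gripper": 0,
  "force": 60
}}

```text
$.plan[0]: bad value
```

Call:
{"api": "jog_arm", "payload": {
  "plan": [
    {"dx": 0.55, "dy": 0, "dz": 0.5, "spin": 0},
    {"dx": 0.55, "dy": 0, "dz": 0.5, "spin": 0},
    {"dx": 0.55, "dy": 0, "dz": 0.5, "spin": 0},
    {"dx": 0.55, "dy": 0, "dz": 0.5, "spin": 0},
    {"dx": 0.55, "dy": 0, "dz": 0.5, "spin": 0},
    {"dx": 0.55, "dy": 0, "dz": 0.5, "spin": 0}
  ],
  "gripper": 0,
  "force": 60
}}

```text
t: 1.55
tool_pos: [0.2496, 0.3282, 0.2314]
eef_rot: [[-0.272, 0.0, 0.962], [-0.962, 0.0, -0.272], [-0.001, -1.0, 0.0]]
contact_force: [1.0, -0.4, 0.1]
finger_gap: 0.0002
```

Call:
{"api": "jog_arm", "payload": {
  "plan": [
    {"dx": 0.46, "dy": 0, "dz": 0.47, "spin": 0},
    {"dx": 0.46, "dy": 0, "dz": 0.47, "spin": 0},
    {"dx": 0.46, "dy": 0, "dz": 0.47, "spin": 0},
    {"dx": 0.46, "dy": 0, "dz": 0.47, "spin": 0},
    {"dx": 0.46, "dy": 0, "dz": 0.47, "spin": 0},
    {"dx": 0.46, "dy": 0, "dz": 0.47, "spin": 0},
    {"dx": 0.46, "dy": 0, "dz": 0.47, "spin": 0},
    {"dx": 0.46, "dy": 0, "dz": 0.47, "spin": 0}
  ]
}}

```text
t: 2.35
tool_pos: [0.3804, 0.1001, 0.2316]
eef_rot: [[-0.272, 0.001, 0.962], [-0.962, 0.0, -0.272], [-0.001, -1.0, 0.001]]
contact_force: [1.0, 0.2, 0.0]
finger_gap: -0.0002
```

Call:
{"api": "jog_arm", "payload": {
  "plan": [
    {"dx": 0.6, "dy": 0, "dz": 0.17, "spin": 0},
    {"dx": 0.6, "dy": 0, "dz": 0.17, "spin": 0},
    {"dx": 0.6, "dy": 0, "dz": 0.17, "spin": 0},
    {"dx": 0.6, "dy": 0, "dz": 0.17, "spin": 0},
    {"dx": 0.6, "dy": 0, "dz": 0.17, "spin": 0},
    {"dx": 0.6, "dy": 0, "dz": 0.17, "spin": 0},
    {"dx": 0.6, "dy": 0, "dz": 0.17, "spin": 0},
    {"dx": 0.6, "dy": 0, "dz": 0.17, "spin": 0}
  ]
}}

```text
t: 3.15
tool_pos: [0.3798, -0.1494, 0.2315]
eef_rot: [[-0.272, 0.001, 0.962], [-0.962, -0.0, -0.272], [-0.0, -1.0, 0.001]]
contact_force: [0.2, 1.1, 0.3]
finger_gap: 0.0002
```

Call:
{"api": "jog_arm", "payload": {
  "plan": [
    {"dx": 0.51, "dy": 0, "dz": 0.23, "spin": 0},
    {"dx": 0.51, "dy": 0, "dz": 0.23, "spin": 0},
    {"dx": 0.51, "dy": 0, "dz": 0.23, "spin": 0},
    {"dx": 0.51, "dy": 0, "dz": 0.23, "spin": 0},
    {"dx": 0.51, "dy": 0, "dz": 0.23, "spin": 0},
    {"dx": 0.51, "dy": 0, "dz": 0.23, "spin": 0},
    {"dx": 0.51, "dy": 0, "dz": 0.23, "spin": 0},
    {"dx": 0.51, "dy": 0, "dz": 0.23, "spin": 0}
  ]
}}

```text
t: 3.95
tool_pos: [0.413, -0.3707, 0.2313]
eef_rot: [[-0.272, 0.0, 0.962], [-0.962, -0.0, -0.272], [0.0, -1.0, 0.0]]
contact_force: [0.1, 0.3, 0.6]
finger_gap: 0.0001
```

Call:
{"api": "jog_arm", "payload": {
  "plan": [
    {"dx": 0.1, "dy": 0.6, "dz": 0, "spin": 0},
    {"dx": 0, "dy": 0.6, "dz": 0, "spin": 0},
    {"dx": 0, "dy": 0.6, "dz": 0, "spin": 0},
    {"dx": 0, "dy": 0.6, "dz": 0, "spin": 0}
  ]
}}

```text
t: 4.35
tool_pos: [0.4115, -0.3744, 0.1102]
eef_rot: [[-0.273, 0.0, 0.962], [-0.962, -0.0, -0.273], [0.0, -1.0, 0.0]]
contact_force: [1.4, -0.3, -0.1]
finger_gap: 0.0
```

```bash
python3 - <<'E'
from h import *
p,d=r.camera("scene"); cv2.imwrite("pics/s1.png",cv2.resize(p[60:300,150:400],None,fx=3,fy=2.5*1.2*1.0 if 0 else 2.4,interpolation=2)[:600])
P=cloud("scene",d)
print(r.observe()['tool_pos'])
O=np.array([.4734,-.1653]);X=np.array([.961,-.276]);Y=np.array([.276,.961])
q=P[...,:2]-O; px=q@X; py=q@Y; z=P[...,2]
m=(d>0)&(abs(px)<.06)&(py<-.18)&(py>-.26)&(z>.08)
for a in np.arange(.1,.25,.01):
    k=m&(abs(z-a-.005)<.005)
    if k.sum(): print(round(a,3),k.sum(),px[k].min().round(3),px[k].max().round(3),py[k].min().round(3),py[k].max().round(3))
m=(d>0)&(abs(px)<.04)&(py<-.14)&(py>-.19)&(z>.02)&(z<.06)
print('plate outer',np.percentile(py[m],[5,25,50,75,95]),m.sum())
E
```

```text
[ 0.40902227 -0.3720576   0.10466862]
0.11 26 -0.013 0.002 -0.232 -0.206
0.12 56 -0.013 0.005 -0.233 -0.206
0.13 62 -0.013 0.005 -0.234 -0.205
0.14 41 -0.013 -0.003 -0.233 -0.206
0.15 63 -0.015 0.005 -0.249 -0.186
0.16 150 -0.015 0.011 -0.258 -0.182
0.17 130 -0.019 0.016 -0.26 -0.18
0.18 103 -0.019 0.014 -0.26 -0.18
0.19 104 -0.02 0.001 -0.26 -0.18
0.2 116 -0.021 -0.004 -0.26 -0.181
0.21 176 -0.022 0.005 -0.26 -0.182
0.22 101 -0.013 0.006 -0.26 -0.225
0.23 69 -0.038 0.008 -0.257 -0.221
0.24 203 -0.04 0.02 -0.257 -0.2
plate outer [-0.16458233 -0.16375737 -0.16317866 -0.16273879 -0.16200005] 381
```

View pics/s1.png

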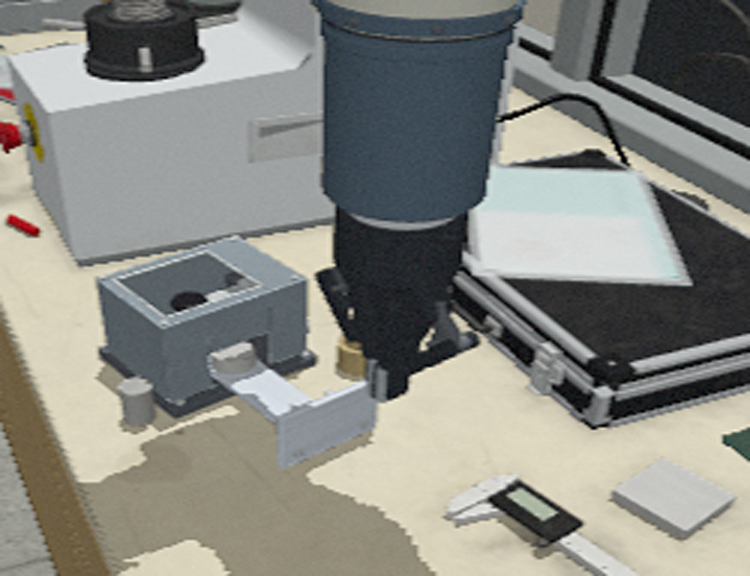

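```bash
python3 - <<'E'
from h import *
t=r.observe(); T=t['tool_pos'];E=np.array(t['eef_rot']);print(T)
for c in ("scene","top"):
    p,d=r.camera(c)
    P=cloud(c,d); L=(P-T)@E
    m=(d>0)&(abs(L[...,0])<.09)&(abs(L[...,2])<.06)
    print(c)
    for a in np.arange(-.1,.02,.005):
        k=m&(abs(L[...,1]-a-.0025)<.0025)
        if k.sum()>2: print(round(a*1000),k.sum(),(L[k].min(0)*1000).round(),(L[k].max(0)*1000).round())
E
```

```text
[ 0.40902227 -0.3720576   0.10466862]
scene
-100 103 [ -51. -100.  -20.] [ 58. -95.   5.]
-95 154 [-59. -95. -20.] [ 63. -90.  12.]
-90 134 [-59. -90. -17.] [ 63. -85.  12.]
-85 92 [-58. -85. -18.] [ 61. -80.  13.]
-80 80 [-57. -80. -18.] [ 56. -75.  -2.]
-75 76 [-49. -75. -17.] [ 51. -70.   9.]
-70 81 [-46. -70. -17.] [ 49. -65.  16.]
-65 58 [-41. -65. -16.] [ 43. -60.  13.]
-60 60 [-36. -60. -12.] [ 39. -55.  11.]
-55 85 [-37. -55. -13.] [ 36. -50.  12.]
-50 48 [-30. -50. -13.] [ 32. -45.  12.]
-45 19 [-21. -45. -13.] [ 15. -40.  -6.]
-40 18 [ -8. -40. -11.] [ 15. -35.  -3.]
-35 24 [-11. -35. -12.] [ 14. -30.  -2.]
-30 26 [ -9. -30. -11.] [ 15. -25.   8.]
-25 28 [ -6. -25. -11.] [ 16. -21.   6.]
-20 30 [-13. -20. -11.] [ 15. -15.   5.]
-15 30 [-13. -15. -11.] [ 15. -10.   7.]
-10 17 [ -5. -10. -11.] [14. -6.  7.]
-5 7 [ -5.  -4. -10.] [ 7. -1. -4.]
top
-100 23 [-58. -98. -11.] [-49. -95.  -3.]
-95 40 [-60. -95. -13.] [-40. -90.  -4.]
-90 10 [-55. -90. -13.] [-40. -87.  -5.]
-85 5 [-56. -85. -11.] [-37. -81. -10.]
-80 11 [-47. -80. -12.] [-35. -76.  -5.]
-75 11 [-41. -75. -12.] [-30. -71.  -6.]
-70 5 [-36. -69. -11.] [-28. -66.  -8.]
-65 13 [-42. -65. -11.] [-22. -61.  -7.]
-60 3 [-33. -57. -12.] [-24. -55. -11.]
-55 5 [-27. -55. -13.] [-19. -51. -11.]
```

Call:
{"api": "jog_arm", "payload": {
  "plan": [
    {"dx": 0, "dy": 0.35, "dz": 0.1, "spin": 0},
    {"dx": 0, "dy": 0.35, "dz": 0, "spin": 0},
    {"dx": 0, "dy": 0.35, "dz": 0, "spin": 0},
    {"dx": 0, "dy": 0.35, "dz": 0, "spin": 0},
    {"dx": -0.3, "dy": 0, "dz": 0, "spin": 0},
    {"dx": -0.2, "dy": 0, "dz": 0, "spin": 0},
    {"dx": -0.1, "dy": 0, "dz": 0, "spin": 0}
  ]
}}

```text
t: 5.2
tool_pos: [0.4263, -0.3462, 0.0433]
eef_rot: [[-0.271, 0.003, 0.963], [-0.963, -0.002, -0.271], [0.001, -1.0, 0.003]]
contact_force: [-0.1, -0.2, 0.5]
finger_gap: -0.0003
```

Call:
{"api": "jog_arm", "payload": {
  "plan": [
    {"dx": -0.1, "dy": 0, "dz": 0, "spin": 0},
    {"dx": -0.1, "dy": 0, "dz": 0, "spin": 0},
    {"dx": -0.1, "dy": 0, "dz": 0, "spin": 0},
    {"dx": -0.1, "dy": 0, "dz": 0, "spin": 0}
  ]
}}

```text
t: 5.6
tool_pos: [0.4304, -0.3279, 0.042]
eef_rot: [[-0.272, 0.001, 0.962], [-0.962, -0.002, -0.272], [0.001, -1.0, 0.001]]
contact_force: [-1.4, -3.1, 2.7]
finger_gap: -0.0003
```

Call:
{"api": "jog_arm", "payload": {
  "plan": [
    {"dx": -0.1, "dy": 0, "dz": 0, "spin": 0},
    {"dx": -0.1, "dy": 0, "dz": 0, "spin": 0},
    {"dx": -0.1, "dy": 0, "dz": 0, "spin": 0},
    {"dx": -0.1, "dy": 0, "dz": 0, "spin": 0}
  ]
}}

```text
t: 6.0
tool_pos: [0.4359, -0.308, 0.0414]
eef_rot: [[-0.272, 0.0, 0.962], [-0.962, -0.0, -0.272], [0.0, -1.0, 0.001]]
contact_force: [-0.1, -3.3, 2.5]
finger_gap: -0.0003
```

Call:
{"api": "jog_arm", "payload": {
  "plan": [
    {"dx": -0.04, "dy": 0, "dz": 0, "spin": 0},
    {"dx": -0.04, "dy": 0, "dz": 0, "spin": 0}
  ]
}}

```text
t: 6.2
tool_pos: [0.4368, -0.3042, 0.0413]
eef_rot: [[-0.272, 0.0, 0.962], [-0.962, -0.0, -0.272], [0.0, -1.0, 0.0]]
contact_force: [0.1, -3.1, 1.2]
finger_gap: 0.0002
```

Call:
{"api": "jog_arm", "payload": {
  "plan": [
    {"dx": -0.03, "dy": 0, "dz": 0, "spin": 0},
    {"dx": -0.03, "dy": 0, "dz": 0, "spin": 0}
  ]
}}

```text
t: 6.4
tool_pos: [0.4376, -0.3015, 0.0413]
eef_rot: [[-0.272, 0.0, 0.962], [-0.962, -0.0, -0.272], [0.0, -1.0, 0.0]]
contact_force: [0.2, -2.5, 0.9]
finger_gap: -0.0003
```

Call:
{"api": "jog_arm", "payload": {
  "plan": [
    {"dx": -0.02, "dy": 0, "dz": 0, "spin": 0},
    {"dx": -0.02, "dy": 0, "dz": 0, "spin": 0}
  ]
}}

```text
t: 6.6
tool_pos: [0.438, -0.2996, 0.0412]
eef_rot: [[-0.272, 0.0, 0.962], [-0.962, -0.0, -0.272], [-0.0, -1.0, 0.0]]
contact_force: [1.8, -2.7, 0.5]
finger_gap: 0.0001
```

Call:
{"api": "jog_arm", "payload": {
  "plan": [
    {"dx": -0.03, "dy": 0, "dz": 0, "spin": 0},
    {"dx": -0.03, "dy": 0, "dz": 0, "spin": 0}
  ]
}}

```text
t: 6.8
tool_pos: [0.4386, -0.2977, 0.0413]
eef_rot: [[-0.272, -0.001, 0.962], [-0.962, -0.002, -0.272], [0.002, -1.0, -0.0]]
contact_force: [-1.3, -13.0, -2.4]
finger_gap: -0.0001
```

```bash
python3 - <<'E'
from h import *
p,d=r.camera("scene")
P=cloud("scene",d)
print(r.observe()['tool_pos'],r.observe()['contact_force'])
O=np.array([.4734,-.1653]);X=np.array([.961,-.276]);Y=np.array([.276,.961])
q=P[...,:2]-O; px=q@X; py=q@Y; z=P[...,2]
m=(d>0)&(abs(px)<.043)&(abs(px)>.017)&(py<-.1)&(py>-.15)&(z>.02)&(z<.058)
print('plate outer',np.percentile(py[m],[5,25,50,75,95]),m.sum())
E
```

```text
[ 0.43853143 -0.2977863   0.04132817] [ 0.17584893 -8.54302945 -0.86636673]
plate outer [-0.12583532 -0.12487406 -0.12435491 -0.12397854 -0.12311109] 146
```

Call:
{"api": "jog_arm", "payload": {
  "plan": [
    {"dx": -0.03, "dy": 0, "dz": 0, "spin": 0},
    {"dx": 0, "dy": 0, "dz": 0, "spin": 0}
  ]
}}

```text
t: 7.05
tool_pos: [0.4386, -0.2977, 0.0414]
eef_rot: [[-0.272, -0.001, 0.962], [-0.962, -0.004, -0.272], [0.004, -1.0, -0.0]]
contact_force: [-0.4, -14.0, -3.4]
finger_gap: 0.0001
```

Call:
{"api": "jog_arm", "payload": {
  "plan": [
    {"dx": 0.3, "dy": 0, "dz": 0, "spin": 0},
    {"dx": 0.5, "dy": 0, "dz": 0, "spin": 0},
    {"dx": 0, "dy": -0.5, "dz": 0, "spin": 0},
    {"dx": 0, "dy": -0.7, "dz": 0, "spin": 0},
    {"dx": 0, "dy": -0.7, "dz": 0, "spin": 0},
    {"dx": 0, "dy": -0.7, "dz": 0, "spin": 0},
    {"dx": 0, "dy": -0.5, "dz": 0, "spin": 0},
    {"dx": 0, "dy": 0, "dz": 0, "spin": 0}
  ]
}}

```text
t: 7.85
tool_pos: [0.4294, -0.3344, 0.1999]
eef_rot: [[-0.272, 0.006, 0.962], [-0.962, -0.002, -0.272], [0.0, -1.0, 0.006]]
contact_force: [1.0, 0.4, 0.7]
finger_gap: 0.0001
```

```bash
python3 - <<'E'
from h import *
s=r.observe();T=s['tool_pos'];print(T)
O=np.array([.4734,-.1653]);X=np.array([.961,-.276]);Y=np.array([.276,.961])
for c in("scene","top"):
    p,d=r.camera(c); P=cloud(c,d); q=P[...,:2]-O; px=q@X; py=q@Y; z=P[...,2]
    m=(d>0)&(abs(px)<.043)&(py<-.1)&(py>-.18)&(z>.02)&(z<.058)
    print(c,'plate',np.percentile(py[m],[5,50,95]),m.sum())
    m=(d>0)&(abs(px+.013)<.012)&(abs(py)<.012)&(z<.1)
    print('pad z',np.median(z[m]) if m.sum() else None)
    cv2.imwrite(f"pics/{c}2.png",p)
    for o in r.landmark_of(c,"lever_pad")[:2]: print(o,ray(c,*o['at'],.084))
tgt=O-.013*X; E=np.array(s['eef_rot']); print('target',tgt,(np.append(tgt,.13)-T)@E/.05)
E
```

```text
[ 0.42939579 -0.33438861  0.19985868]
scene plate [-0.12561907 -0.12427218 -0.12274282] 401
pad z 0.08395352279589745
{'at': [186.1, 214.6], 'confidence': 0.47} [ 0.45745105 -0.16992423  0.084     ]
top plate [-0.11645533 -0.10986995 -0.10100426] 172
pad z None
target [ 0.460907 -0.161712] [-3.49506404  1.39433179 -0.34136112]
```

View pics/scene2.png

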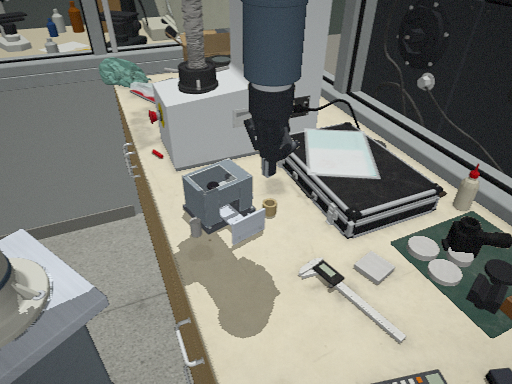

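Call:
{"api": "jog_arm", "payload": {
  "plan": [
    {"dx": -0.5, "dy": 0, "dz": -0.1, "spin": 0},
    {"dx": -0.5, "dy": 0, "dz": -0.1, "spin": 0},
    {"dx": -0.5, "dy": 0, "dz": -0.1, "spin": 0},
    {"dx": -0.5, "dy": 0, "dz": -0.1, "spin": 0},
    {"dx": -0.5, "dy": 0, "dz": 0, "spin": 0},
    {"dx": -0.5, "dy": 0, "dz": 0, "spin": 0},
    {"dx": -0.5, "dy": 0, "dz": 0, "spin": 0},
    {"dx": 0, "dy": 0, "dz": 0, "spin": 0}
  ]
}}

```text
t: 8.85
tool_pos: [0.4564, -0.1576, 0.1949]
eef_rot: [[-0.27, -0.003, 0.963], [-0.963, 0.001, -0.27], [-0.0, -1.0, -0.003]]
contact_force: [0.6, -0.3, 0.7]
finger_gap: -0.0
```

```bash
python3 - <<'E'
from h import *
s=r.observe();T=s['tool_pos'];E=np.array(s['eef_rot']);print(T,s['contact_force'],s['qpos'])
O=np.array([.4734,-.1653]);X=np.array([.961,-.276]);Y=np.array([.276,.961])
print((T[:2]-O)@X,(T[:2]-O)@Y)
p,d=r.camera("scene"); P=cloud("scene",d); L=(P-T)@E
m=(d>0)&(abs(L[...,0])<.03)&(abs(L[...,2])<.03)&(L[...,1]>-.04)&(L[...,1]<.02)
print('finger local',L[m].min(0),L[m].max(0),L[m].mean(0))
cv2.imwrite("pics/s3.png",cv2.resize(p[60:260,130:330],None,fx=3,fy=3,interpolation=2))
E
```

```text
[ 0.45642084 -0.15764924  0.19489493] [ 0.64500137 -0.25332653  0.73866766] [-4.61833960e-01  7.98711910e+00 -7.44778340e+00 -7.13069968e-02
 -7.47183038e+01  7.48304488e+01]
-0.0184285838961028 0.002666133463954571
finger local [-0.00628428 -0.03994109 -0.01143237] [0.01665633 0.00064362 0.00982517] [ 0.00853883 -0.02090502 -0.00410144]
```

View pics/s3.png

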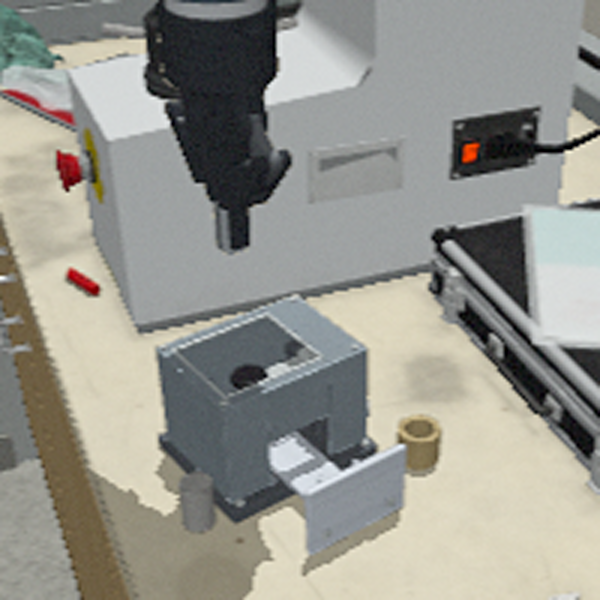

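Call:
{"api": "jog_arm", "payload": {
  "plan": [
    {"dx": 0.05, "dy": 0.2, "dz": 0.07, "spin": 0},
    {"dx": 0, "dy": 0.4, "dz": 0, "spin": 0},
    {"dx": 0, "dy": 0.5, "dz": 0, "spin": 0},
    {"dx": 0, "dy": 0.4, "dz": 0, "spin": 0},
    {"dx": 0, "dy": 0.3, "dz": 0, "spin": 0},
    {"dx": 0, "dy": 0.1, "dz": 0, "spin": 0},
    {"dx": 0, "dy": 0, "dz": 0, "spin": 0}
  ]
}}

```text
t: 9.6
tool_pos: [0.4584, -0.1639, 0.1001]
eef_rot: [[-0.273, -0.003, 0.962], [-0.962, 0.0, -0.273], [0.001, -1.0, -0.003]]
contact_force: [-0.1, -0.2, 0.4]
finger_gap: 0.0001
```

```bash
python3 - <<'E'
from h import *
s=r.observe();T=s['tool_pos'];print(T,s['contact_force'])
O=np.array([.4734,-.1653]);X=np.array([.961,-.276]);Y=np.array([.276,.961])
print((T[:2]-O)@X,(T[:2]-O)@Y)
p,d=r.camera("scene")
cv2.imwrite("pics/s4.png",cv2.resize(p[110:270,150:310],None,fx=3.7,fy=3.7,interpolation=2))
E
```

```text
[ 0.45844528 -0.16390824  0.10010446] [-0.13570281 -0.20432468  0.38652821]
-0.014755609854472442 -0.002790021442935015
```

View pics/s4.png

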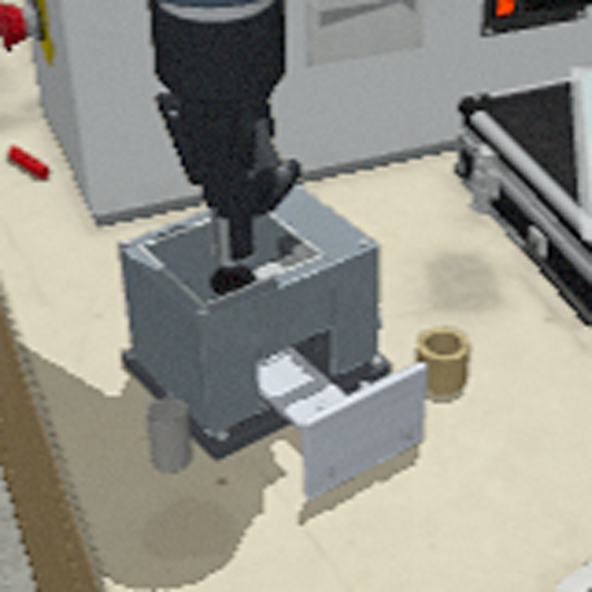

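The fingers (about 230,240 in the crop) are centred over the black pad in the window; the plate is home and the loose parts are standing. Pressing now.

Call:
{"api": "jog_arm", "payload": {
  "plan": [
    {"dx": -0.05, "dy": 0.1, "dz": 0, "spin": 0},
    {"dx": 0, "dy": 0.1, "dz": 0, "spin": 0},
    {"dx": 0, "dy": 0.1, "dz": 0, "spin": 0},
    {"dx": 0, "dy": 0.06, "dz": 0, "spin": 0}
  ]
}}

```text
t: 10.05
tool_pos: [0.4597, -0.1607, 0.0829]
eef_rot: [[-0.272, -0.001, 0.962], [-0.962, 0.0, -0.272], [0.0, -1.0, -0.001]]
contact_force: [-2.5, 1.4, 4.5]
finger_gap: 0.0002
```

Call:
{"api": "jog_arm", "payload": {
  "plan": [
    {"dx": 0, "dy": 0.06, "dz": 0, "spin": 0},
    {"dx": 0, "dy": 0.06, "dz": 0, "spin": 0}
  ]
}}

```text
t: 10.25
tool_pos: [0.4593, -0.1607, 0.0772]
eef_rot: [[-0.272, -0.001, 0.962], [-0.962, 0.0, -0.272], [0.0, -1.0, -0.001]]
contact_force: [-4.7, 2.0, 5.9]
finger_gap: 0.0002
```

Call:
{"api": "jog_arm", "payload": {
  "plan": [
    {"dx": 0, "dy": 0.05, "dz": 0, "spin": 0},
    {"dx": 0, "dy": 0, "dz": 0, "spin": 0}
  ]
}}

```text
t: 10.45
tool_pos: [0.4591, -0.1607, 0.0745]
eef_rot: [[-0.272, -0.002, 0.962], [-0.962, 0.0, -0.272], [0.0, -1.0, -0.002]]
contact_force: [-5.0, 2.2, 5.8]
finger_gap: -0.0001
```

Call:
{"api": "jog_arm", "payload": {
  "plan": [
    {"dx": 0, "dy": 0.03, "dz": 0, "spin": 0},
    {"dx": 0, "dy": 0.03, "dz": 0, "spin": 0}
  ]
}}

```text
t: 10.65
tool_pos: [0.4592, -0.1607, 0.0718]
eef_rot: [[-0.272, -0.002, 0.962], [-0.962, 0.0, -0.272], [0.0, -1.0, -0.002]]
contact_force: [-4.7, 3.3, 5.9]
finger_gap: -0.0002
```

Call:
{"api": "jog_arm", "payload": {
  "plan": [
    {"dx": 0, "dy": 0.03, "dz": 0, "spin": 0},
    {"dx": 0, "dy": 0, "dz": 0, "spin": 0}
  ]
}}

```text
t: 10.85
tool_pos: [0.4591, -0.1607, 0.0702]
eef_rot: [[-0.272, -0.002, 0.962], [-0.962, 0.0, -0.272], [0.0, -1.0, -0.002]]
contact_force: [-5.2, 2.1, 5.7]
finger_gap: -0.0003
```

Call:
{"api": "jog_arm", "payload": {
  "plan": [
    {"dx": 0, "dy": 0.03, "dz": 0, "spin": 0},
    {"dx": 0, "dy": 0, "dz": 0, "spin": 0}
  ]
}}

```text
t: 11.05
tool_pos: [0.4592, -0.1607, 0.0693]
eef_rot: [[-0.272, -0.001, 0.962], [-0.962, 0.0, -0.272], [0.0, -1.0, -0.001]]
contact_force: [-5.9, 3.5, 8.3]
finger_gap: -0.0
```

Call:
{"api": "jog_arm", "payload": {
  "plan": [
    {"dx": 0, "dy": 0.02, "dz": 0, "spin": 0},
    {"dx": 0, "dy": 0, "dz": 0, "spin": 0}
  ]
}}

```text
t: 11.25
tool_pos: [0.4593, -0.1608, 0.069]
eef_rot: [[-0.272, -0.001, 0.962], [-0.962, -0.0, -0.272], [0.0, -1.0, -0.001]]
contact_force: [-8.0, 4.3, 14.6]
finger_gap: -0.0002
```

Call:
{"api": "jog_arm", "payload": {
  "plan": [
    {"dx": 0, "dy": 0.02, "dz": 0, "spin": 0},
    {"dx": 0, "dy": 0, "dz": 0, "spin": 0},
    {"dx": 0, "dy": 0, "dz": 0, "spin": 0}
  ]
}}

```text
t: 11.55
tool_pos: [0.4593, -0.1608, 0.0688]
eef_rot: [[-0.272, -0.0, 0.962], [-0.962, -0.0, -0.272], [0.0, -1.0, -0.0]]
contact_force: [-10.7, 5.6, 20.2]
finger_gap: -0.0003
```

```bash
python3 - <<'E'
from h import *
s=r.observe();T=s['tool_pos'];print(T,s['contact_force'])
O=np.array([.4734,-.1653]);X=np.array([.961,-.276]);Y=np.array([.276,.961])
p,d=r.camera("scene"); P=cloud("scene",d); q=P[...,:2]-O; px=q@X; py=q@Y; z=P[...,2]
m=(d>0)&(abs(px)<.043)&(py<-.1)&(py>-.18)&(z>.02)&(z<.058)
print('plate',np.percentile(py[m],[5,50,95]))
for n in("bystander_sample","bushing","bolt"):
    for o in r.landmark_of("scene",n)[:1]: print(n,o['confidence'],ray("scene",*o['at'],0))
cv2.imwrite("pics/s5.png",cv2.resize(p[110:270,150:310],None,fx=3.7,fy=3.7,interpolation=2))
E
```

```text
[ 0.45931395 -0.16080619  0.06875344] [-10.67722544   5.63342883  20.17548519]
plate [-0.12551443 -0.12427007 -0.12288853]
bystander_sample 0.54 [ 0.37897684 -0.17192844  0.        ]
bushing 0.51 [ 0.54727133 -0.26631477  0.        ]
bolt 0.52 [ 0.38740294 -0.17245031  0.        ]
```

View pics/s5.png

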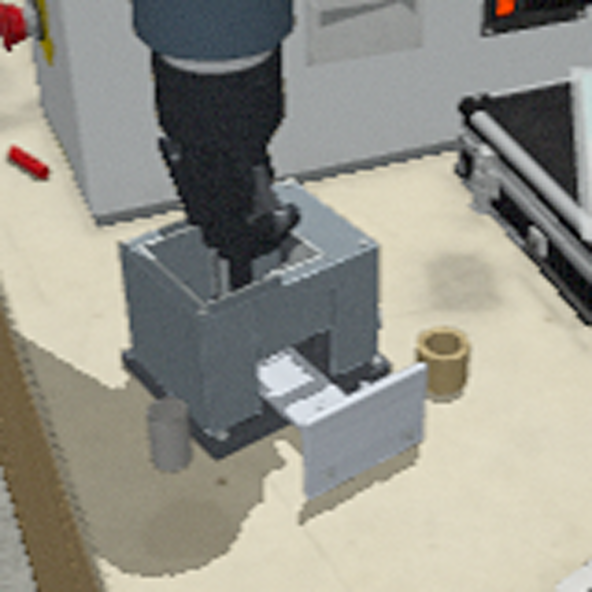

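```bash
python3 -c "
from cell import r
print(r.close_job()); print(r.observe()['t'])"
```

```text
the job is handed in; nothing more can be done
None
the job is handed in; nothing more can be done
```

I pushed the shuttle home by its plate with shut fingers. Then I reached down through the window, pressed the lever's pad onto its stop, and handed the job in still holding it down, at about 11.8 s.

- **Shuttle:** the push force rose from about 3 N to 14 N at the stop. The camera put the plate's outer face 124 mm from the press origin (125 mm is home), and it was still there in the last check.
- **Lever:** the upward force rose from 6 N to 20 N with almost no further movement. The fingertips stopped at 68.8 mm height, about 15 mm below where they met the pad. That fits the 16 mm of travel, since the lever tilts and the fingers bear behind the pad's centre. I could not see the lever angle directly because the fingers hide it. There was about 12 N of sideways force as well, which I put down to the tilted pad.
- **Surroundings:** I saw no sign of touching the guard. In the last picture the sample and the bushing stand where they were. The network's sample position differs by about 10 mm from its first reading, but the pictures show no movement.
- **Not confirmed:** the bolt is hidden behind the press in the last picture, and the network mistook the sample for it. The arm did not go near the bolt.

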